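# Shut down the bench supply

### The arm

A 7-joint arm with a two-finger parallel gripper is mounted at the origin on the work surface. World frame = base frame: x ahead of the robot, y to its left, z up, the work surface at z = 0. Lengths are in m, angles in rad, forces in N, time in s.
With the tool pointing down it reaches from about 0.425 to 0.95 m from the base axis. Payload 16.7 kg.
Tool frame: the origin (TCP) lies midway between the tips of the shut fingers; the grasp point (between the pads) lies 19 mm behind it; x points along the fingers, y is the direction in which the jaws open and shut, and the axes are right-handed (so a half turn about x gives the same grasp; the last joint's range is limited). The gripper opens to 94 mm and grips with 3 to 60 N. Pads are 16 mm wide; open, the fingers measure 119 mm over their backs; the gripper's body (75 mm by 177 mm) begins 78 mm behind the grasp point.
Start: joints at [-1.298, 0.426, 0.074, 1.606, -0.034, 1.111, -0.067], TCP at [0.277, 0.616, 0.205] pointing down, gripper open.
Joint ranges: [-2.85, 2.85], [-0.5, 2.14], [-1.23, 1.37], [0.21, 2.46], [-1.02, 4.16], [0.16, 2.05], [-2.73, 2.73]. Speed limits (rad/s): [1.89, 1.89, 2.39, 2.39, 3.01, 3.01, 3.01].

### API

Orientations are given as a 3x3 rotation matrix whose columns are the frame's x, y, z axes.
In Python, from workcell import r, cams, finish_job, finder gives the robot as it stands.
- The arm moves only by the shell command python3 -m creep 'ROWS' [FORCE]. ROWS is JSON, one flat list of numbers, 5 for each row, row after row: the opening, from 0 (shut) to 1 (fully open), then the shift along the tool's x, y, z scaled (see below), then the turn about the tool's x scaled (see below). A call has 1 to 20 rows; each row is the pose to reach, as a shift and turn from the pose commanded when the call began, along the tool's axes at that moment; what a row does not reach only later rows make up. The controller multiplies each number of a shift by 0.12 m and each number of a turn by 0.5 rad. A row lasts 1/12 s, in which the tool goes at most 41.7 mm and 7.16 degrees, less where a joint would pass 70% of its speed; a pose out of reach is approached as far as the arm can. A call with a number of a shift or a turn outside -1 to 1 is refused whole. A call with a gripper value outside its range is refused whole. The fingers move at their own pace and stop on an object; FORCE is the grip in N (left out, the last holds). Time passes only in rows, so rows that repeat a pose let the fingers close. It gives the time, the measured TCP pose, the force and the opening at its end, in the units of the state.
- r.get_state(): the state, without advancing time (a new reading comes with each control period).
- cams.capture(name): name is "side" or "top"; returns a dict with "image" (480x640x3 uint8, blue, green, red), "range_z" (480x640 float32, m along the optical axis (not along the pixel's ray), 0 where there is no reading), "intrinsics" (3x3 intrinsics, pixels), "D" ([k1, k2, p1, p2, k3] as OpenCV has them; the pictures are not rectified), "rvec" (rotation vector, rad) and "tvec" (3), from world to camera coordinates, as OpenCV has them. Camera axes: x right, y down, z forward; pixel columns grow to the right and rows downward; lengths in m; the calibration is good to about 2 mm. A picture is of the moment at which its call begins.
- finish_job(): hands the job in, once; it reports no verdict.
Trained networks look in a picture, given as the dict that the camera call returned (one of the last four; its "shot" number tells which), for a name from the list of things; names that differ only in an ending like _2 or _b are one class to them, and where a whole thing is asked for, a point or a joint stands for the part that bears it (a point fixed in the world has none). Each returns a list of dicts, best first, with "p" (0 to 1); they miss things now and then, are a little off and sometimes report something else, mostly with a low value. They report only what shows in the picture. A call takes as long as a camera call.
- finder.boxes_of(picture, label): "bbox" ([centre column, centre row, width, height] in pixels, round what is visible of it).
- finder.cut_out(picture, label): "mask" (480x640 bool, what is visible of it) and "bbox" ([centre column, centre row, width, height] in pixels, round what is visible of it).
The state is a dict: "clock": time; "joints": joint angles; "qd": joint speeds; "joint_efforts": joint torques, N m; "eef_pos": TCP position; "eef_rot": TCP orientation; "ft_force": force on the tool from outside, world axes, zero at the start; "torque": the same for the moment, N m; "gripper_width": finger opening in m.
Only numpy, scipy, OpenCV 4.12 (cv2) and the standard library are available. Lean on these libraries where they do the work, as an engineer would, in place of code of your own. Each camera call takes 0.05 s, during which the arm holds its last target. There are 200 camera calls.

### The job

Shut the bench supply box down for the night, pressing and pushing with the fingertips only: first press the mushroom-headed stop button fully in, then push the wide handle of the four-pole main switch all the way over to off (towards the box's front, the wall with the outlet sockets), and last swing the clear hood shut over the switches until it lies fully down on its frame. Leave the flush start button and the narrow two-pole breaker as they are, and leave the pliers, oil bottle, pump housing and screw box where they stand; nothing is to be picked up.

Things in the scene. Friction and masses are not known exactly. Their poses are not given: they have to be found in the camera images.
- supply_box: Grey box fixed to the bench, 170 mm (own x, front to rear) by 300 (y) by 85 high, turned up to 20 degrees. Origin: centre of underside; x to the rear (away from the front wall's three sockets), y left, z up. Flat top panel, z = 85 mm. The switches' window frame, 6 mm high, takes x -34 to +56, y -33 to +133 mm; the buttons stand right of it at y = -90, x = -33 and +33 mm, in either order.
- stop_button (a joint): How far the stop button is pressed: 0 out, 0.006 m fully in. It springs back when let go; it begins to move at about 2.4 N and takes about 8 N to press fully in.
- stop_top (a point): Centre of the top of the stop button: black mushroom head 40 mm across, its top 30 mm above the panel (115 mm above the bench); pressed straight down.
- start_button (a joint): How far the start button is pressed (0 to 0.006 m; spring, 1.5 to 5 N). To be left alone.
- start_top (a point): Centre of the top of the start button: black flat cap 26 mm across, flush with its round aluminium collar of 36 mm, 12 mm above the panel.
- main_switch (a joint): Angle of the main switch's handle: 0 = on (handle leans 27 degrees to the rear, +x of the box), 0.94 rad = off (leans 27 degrees to the front, -x). It has friction (about 2 N at its tip, up to 6 N when the fingers drag on it) and stays where it is left.
- main_switch_tip (a point): Middle of the top edge of the main switch's handle: black bar 60 mm wide (along box y), 7 mm thick, on four white poles (72 mm) whose face is 93 mm above the bench. The edge is 26 mm from the pivot (box x = -3 mm, 88 mm above the bench, y = +87 or +13 mm, swapped with the breaker): 111 mm above the bench and 12 mm off the pivot line at either end of its swing.
- breaker (a joint): Angle of the two-pole breaker's handle: 0 = on (as it is found and must stay), 0.94 rad = off. Same friction and swing as the main switch.
- breaker_tip (a point): Middle of the top edge of the breaker's handle: like the main switch's, but only 26 mm wide; two white poles with a flat blank strip on either side.
- hood (a joint): Angle of the clear hood: 0 = shut, found standing open at 1.65 to 1.9 rad (2.0 is its stop). Its hinge is stiff (0.07 N m, some 1 to 2 N near the front edge): it stays at whatever angle it is left and does not fall shut.
- hood_hinge (a point): Middle of the hood's hinge line, fixed on the box at x = +50 mm, y = +50 mm, 91 mm above the bench; the line runs along the box's y. Open, the hood stands upright on it behind the switches, up to 82 mm high, its roof facing rearward; it is shut by pushing on the roof from behind, forwards and then down.
- hood_edge (a point): Middle of the front edge of the hood's roof. Clear 3 mm plastic cover with grey edges, open underneath, 156 mm wide (box y). Shut, it reaches 80 mm forward (-x) of the hinge line; flat roof 30 mm above that line, from 24 to 80 mm forward; back sloping to the hinge; 10 mm finger tab low in front. This point is then 80 mm forward of and 30 mm above the hinge.
- pliers: Combination pliers lying on the bench left of the box, 160 mm long, 60 mm wide, 15 mm high, red and blue grips; origin under the middle. Leave alone.
- oil_bottle: Grey bottle, 42 mm across, 115 mm high, on the bench right of the box; origin at the centre of its underside. Leave alone.
- pump: Small aluminium pump housing with upright steel shaft, 52 x 44 mm flange, 58 mm high, on the bench right of the box; origin at the centre of its underside. Leave alone.
- screw_box: Cardboard box 55 x 80 x 38 mm high on the bench behind the box; origin at the centre of its underside. Leave alone.

How it is judged:
By the outcome, as a careful person would: the job done as asked, in the order asked, and still so for the second after the job is handed in, with the robot touching nothing.
It also fails if it takes over 45 s, if anything falls off the work surface, if the arm or the gripper's body presses on something with over 40 N, if the wrist force passes 120 N, or if a joint passes its speed limit or range.

## Working session

There is one attempt and no reset: what is moved stays moved. The work goes in short steps, Python scripts to look and compute and a shell command to move; the robot and the scene stay as the last step left them, time stands still between calls to the robot, and variables do not carry over. Pictures are saved under pics/ and viewed, about 8 in all and at most 12, crops included, and the job is handed in when it is done.

```bash
ls; mkdir -p pics
cat > h.py <<'E'
import numpy as np, cv2
from workcell import r, cams, finish_job, finder
def w2p(p,P):
    return cv2.projectPoints(np.atleast_2d(np.float64(P)),p["rvec"],p["tvec"],p["intrinsics"],p["D"])[0][:,0]
def cloud(p,mask=None):
    z=p["range_z"]; m=z>0
    if mask is not None: m&=mask
    v,u=np.nonzero(m)
    n=cv2.undistortPoints(np.float64(np.c_[u,v])[:,None],p["intrinsics"],p["D"])[:,0]
    C=np.c_[n,np.ones(len(n))]*z[v,u][:,None]
    R=cv2.Rodrigues(np.float64(p["rvec"]))[0]
    return (C-np.ravel(p["tvec"]))@R
E
cat > a.py <<'E'
from h import *
s=r.get_state(); print({k:np.round(v,3).tolist() for k,v in s.items()})
for n in("top","side"):
    p=cams.capture(n); cv2.imwrite(f"pics/{n}1.png",p["image"])
    R=cv2.Rodrigues(np.float64(p["rvec"]))[0]; print(n,"cam",np.round(-R.T@np.ravel(p["tvec"]),3))
    for l in["supply_box","stop_button","start_button","main_switch","breaker","hood","pliers","oil_bottle","pump","screw_box"]:
        for d in finder.cut_out(p,l)[:1]:
            C=cloud(p,d["mask"]); print(l,round(d["p"],2),np.round(d["bbox"]),len(C),np.round(np.percentile(C,[5,50,95],axis=0),3).tolist() if len(C) else "")
    if n=="top":
        C=cloud(p); m=abs(C[:,2]-.085)<.004; 
        print(m.sum()); np.save("c.npy",C)
E
python3 a.py
```

```text
pics
{'clock': 0.0, 'joints': [-1.298, 0.427, 0.074, 1.607, -0.034, 1.111, -0.067], 'qd': [0.002, 0.0, -0.002, -0.0, -0.0, 0.001, -0.001], 'joint_efforts': [0.001, -93.582, 3.667, -45.417, -0.049, 0.02, 0.0], 'eef_pos': [0.277, 0.615, 0.205], 'eef_rot': [[-0.0, 0.41, 0.912], [-0.001, 0.912, -0.41], [-1.0, -0.001, 0.0]], 'ft_force': [0.059, 0.22, 0.426], 'torque': [-0.0, 0.058, -0.034], 'gripper_width': 0.094}
top cam [0.44  0.016 0.976]
supply_box 0.88 [384. 263. 191. 131.] 18962 [[0.438, -0.203, 0.082], [0.533, -0.064, 0.086], [0.61, 0.07, 0.163]]
stop_button 0.77 [446. 292.  28.  28.] 524 [[0.466, -0.173, 0.108], [0.482, -0.156, 0.113], [0.499, -0.14, 0.117]]
start_button 0.64 [383. 263. 191. 134.] 18599 [[0.439, -0.203, 0.082], [0.534, -0.064, 0.086], [0.611, 0.069, 0.163]]
main_switch 0.75 [336. 265.  37.   7.] 370 [[0.519, -0.008, 0.097], [0.525, 0.019, 0.109], [0.532, 0.045, 0.113]]
breaker 0.65 [380. 268.  12.  10.] 130 [[0.516, -0.065, 0.097], [0.521, -0.054, 0.107], [0.527, -0.044, 0.114]]
hood 0.61 [362. 219. 102.  38.] 4427 [[0.571, -0.093, 0.095], [0.598, -0.021, 0.107], 
[... 910 characters left out ...]
[0.525, 0.024, 0.105], [0.532, 0.05, 0.111]]
breaker 0.66 [354. 221.   5.  15.] 147 [[0.517, -0.063, 0.094], [0.523, -0.049, 0.104], [0.53, -0.04, 0.111]]
hood 0.58 [300. 216.  69.  96.] 3905 [[0.574, -0.094, 0.093], [0.599, -0.013, 0.117], [0.621, 0.06, 0.165]]
pliers 0.56 [312. 369. 107.  41.] 1883 [[0.436, 0.142, 0.007], [0.5, 0.184, 0.012], [0.576, 0.197, 0.015]]
oil_bottle 0.94 [406. 169.  22.  35.] 491 [[0.464, -0.271, 0.054], [0.48, -0.259, 0.076], [0.497, -0.25, 0.113]]
pump 0.73 [363. 163.  18.  18.] 163 [[0.57, -0.304, 0.03], [0.585, -0.293, 0.036], [0.603, -0.284, 0.051]]
screw_box 0.83 [270. 242.  35.  46.] 784 [[0.638, -0.041, 0.004], [0.667, 0.007, 0.035], [0.695, 0.02, 0.038]]
```

```bash
cat > b.py <<'E'
from h import *
C=np.load("c.npy"); m=(abs(C[:,2]-.085)<.004)&(C[:,0]>.38)&(C[:,0]<.66)&(abs(C[:,1]+.064)<.2)
# use bands on all >80mm high
q=C[m][:,:2].astype(np.float32)
rc=cv2.minAreaRect(q); print(rc)
# robust: front edge & left/right edges vs y
from scipy.optimize import least_squares
def fit(th):
    c,s=np.cos(th),np.sin(th); x=q@[c,s]; y=q@[-s,c]
    return np.percentile(x,[.3,99.7]),np.percentile(y,[.3,99.7])
best=min(np.radians(np.arange(-20,20,.25)),key=lambda t:np.ptp(fit(t)[1])+np.ptp(fit(t)[0]))
print(np.degrees(best),[np.ptp(a) for a in fit(best)])
x,y=[a.mean() for a in fit(best)];c,s=np.cos(best),np.sin(best)
O=np.array([c*x-s*y,s*x+c*y]);print("O",O)
R=np.array([[c,-s],[s,c]])
for n,P in dict(stop=(.482,-.156),start=(.549,-.157),main=(.525,.019),brk=(.522,-.053),hood=(.598,-.02)).items(): print(n,(np.array(P)-O)@R)
# hood angle: points above .095 behind
L=(C[:,:2]-O)@R; k=(L[:,0]>.04)&(L[:,0]<.11)&(C[:,2]>.1)&(L[:,1]>-.03)&(L[:,1]<.13)
H=np.c_[L[k],C[k,2]]
for z in np.arange(.1,.18,.01):
    t=H[abs(H[:,2]-z)<.005]; 
    if len(t): print(round(z,2),len(t),np.round(np.percentile(t,[5,50,95],axis=0)[:,:2],3).tolist())
E
python3 b.py; python3 -c "
import cv2,numpy as np
a=cv2.imread('pics/top1.png')[150:350,230:550];b=cv2.imread('pics/side1.png')[120:420,220:480]
cv2.imwrite('pics/t1.png',np.hstack([cv2.resize(a,(480,300)),b]))"
```

```text
((0.5177457332611084, -0.0915488600730896), (0.3468055725097656, 0.16998811066150665), 88.50438690185547)
-0.7500000000000001 [np.float64(0.16820465357118997), np.float64(0.3407449114092783)]
O [ 0.51722499 -0.08937767]
stop [-0.03434991 -0.06707771]
start [ 0.03265743 -0.06720062]
main [0.00635572 0.10847015]
brk [0.00429843 0.03643705]
hood [0.07985996 0.07042903]
0.1 698 [[0.064, 0.004], [0.073, 0.064], [0.083, 0.122]]
0.11 434 [[0.074, -0.004], [0.083, 0.059], [0.087, 0.122]]
0.12 23 [[0.059, -0.007], [0.065, -0.005], [0.08, -0.004]]
0.13 13 [[0.064, -0.007], [0.071, -0.005], [0.079, -0.004]]
0.14 9 [[0.065, -0.007], [0.066, -0.006], [0.068, -0.004]]
0.15 16 [[0.068, -0.008], [0.071, -0.005], [0.103, 0.095]]
0.16 1189 [[0.082, -0.003], [0.095, 0.058], [0.105, 0.123]]
0.17 472 [[0.076, -0.001], [0.08, 0.062], [0.087, 0.121]]
```

View pics/t1.png

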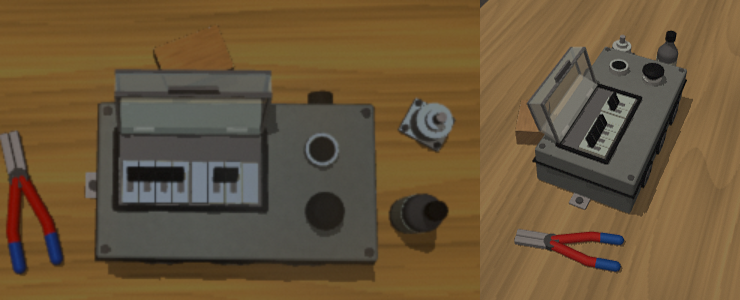

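Stop is the front button and the main switch is the left one at y=+87. The box is near (0.516, -0.0665) with about -1° yaw, and the hood is open about 1.88 rad. The `start_button` mask in the top view is wrong because it covers the whole box. I'm travelling in now with the fingers shut.

```bash
python3 -m creep '[0,0,-1,1,0, 0,0,-1,1,0, 0,0,-1,1,0, 0,0,-1,1,0, 0,0,-1,1,0, 0,0,-1,1,0, 0,0,-1,1,0]' 20
```

```text
clock: 1.68
eef_pos: [0.3372, 0.4572, 0.2059]
eef_rot: [[0.0, 0.411, 0.912], [0.001, 0.912, -0.411], [-1.0, 0.001, -0.0]]
ft_force: [0.1, 0.0, 0.3]
gripper_width: 0.0508
```

```bash
for i in 1 2 3; do python3 -m creep '[0,0,-1,1,0, 0,0,-1,1,0, 0,0,-1,1,0, 0,0,-1,1,0, 0,0,-1,1,0, 0,0,-1,1,0, 0,0,-1,1,0]'; done
python3 -m creep '[0,0,0,0,-0.81, 0,0,0,0,-0.81, 0,0,0,0,-0.81, 0,0,0,0,-0.81, 0,0,0,0,-0.81]'
```

```text
clock: 2.27
eef_pos: [0.3971, 0.2997, 0.2056]
eef_rot: [[0.0, 0.409, 0.912], [0.0, 0.912, -0.409], [-1.0, 0.0, -0.0]]
ft_force: [0.4, 0.5, -0.9]
gripper_width: 0.004
clock: 2.85
eef_pos: [0.4575, 0.1415, 0.2054]
eef_rot: [[-0.0, 0.408, 0.913], [0.0, 0.913, -0.408], [-1.0, -0.0, -0.0]]
ft_force: [-0.3, 0.1, -0.4]
gripper_width: 0.0003
clock: 3.43
eef_pos: [0.5178, -0.0169, 0.2051]
eef_rot: [[-0.001, 0.408, 0.913], [0.0, 0.913, -0.408], [-1.0, -0.0, -0.001]]
ft_force: [-1.1, 0.6, 0.2]
gripper_width: 0.0003
clock: 3.85
eef_pos: [0.5175, -0.0164, 0.2054]
eef_rot: [[-0.0, 0.012, 1.0], [0.001, 1.0, -0.012], [-1.0, 0.001, -0.0]]
ft_force: [1.3, -0.1, -1.2]
gripper_width: 0.0007
```

```bash
python3 -m creep '[0,0,-1,-0.28,0, 0,0,-1,-0.28,0, 0,0,-1,-0.28,0, 0,0,-1,-0.28,0, 0,0,-1,-0.28,0]'
python3 -m creep '[0,0,-0.165,0,0, 0.0,0.4,-0.165,0,0, 0,0.64,-0.165,0,0, 0,0.64,-0.165,0,0, 0,0.64,-0.165,0,0]'
```

```text
clock: 4.27
eef_pos: [0.4816, -0.1388, 0.2056]
eef_rot: [[0.0, 0.021, 1.0], [0.0, 1.0, -0.021], [-1.0, 0.0, 0.0]]
ft_force: [-0.7, 1.0, 0.1]
gripper_width: 0.0003
clock: 4.68
eef_pos: [0.4812, -0.1565, 0.1281]
eef_rot: [[-0.004, 0.016, 1.0], [0.0, 1.0, -0.016], [-1.0, 0.0, -0.004]]
ft_force: [0.3, -0.3, 0.6]
gripper_width: 0.0005
```

```bash
cat > c.py <<'E'
from h import *
import sys
p=cams.capture("side"); 
o=np.array([.516,-.0665,0]);t=np.radians(-.8);R=np.array([[np.cos(t),-np.sin(t),0],[np.sin(t),np.cos(t),0],[0,0,1]])
im=p["image"][120:330,220:480].copy()
for P in[(-.033,-.09,.115),(.009,.087,.111),(.009,.013,.111),(.05,.05,.091),(-.085,.15,.085),(.085,.15,.085),(-.085,-.15,.085)]:
    u=w2p(p,R@np.array(P)+o)[0]-[220,120]; cv2.drawMarker(im,tuple(int(x) for x in u),(0,0,255),0,5)
cv2.imwrite(sys.argv[1],cv2.resize(im,None,fx=2.5,fy=2.5))
E
python3 c.py pics/s2.png
```

```text
(no output)
```

View pics/s2.png

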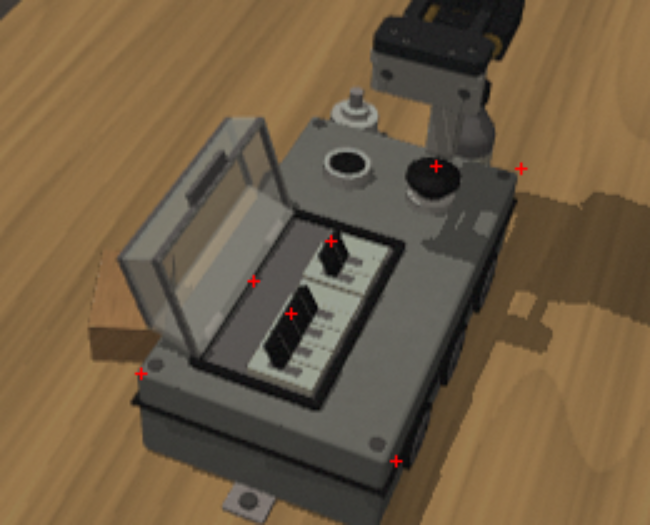

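The picture shows the fingertips at about (440,158), just above the mushroom head at (433,175). The start button is clear at (347,165), and the main handle is at (292,325). My model markers sit on the stop head and both handles. Pressing now.

```bash
python3 -m creep '[0,0.05,0,0,0, 0,0.1,0,0,0, 0,0.14,0,0,0, 0,0.16,0,0,0, 0,0.16,0,0,0, 0,0.16,0,0,0]'
```

```text
clock: 5.23
eef_pos: [0.4826, -0.1581, 0.11]
eef_rot: [[0.002, 0.018, 1.0], [0.0, 1.0, -0.018], [-1.0, 0.0, 0.002]]
ft_force: [2.6, 3.2, 7.2]
gripper_width: 0.0006
```

Nearly in at 7.2 N, so I'll press further to the stop.

```bash
python3 -m creep '[0,0.03,0,0,0, 0,0.03,0,0,0, 0,0.03,0,0,0, 0,0.04,0,0,0, 0,0.04,0,0,0]'
```

```text
clock: 5.65
eef_pos: [0.4833, -0.1583, 0.1079]
eef_rot: [[0.003, 0.018, 1.0], [0.002, 1.0, -0.018], [-1.0, 0.002, 0.003]]
ft_force: [-16.6, 8.3, 67.9]
gripper_width: 0.0001
```

```bash
python3 -m creep '[0,-0.3,0,0,0, 0,-0.8,0,0,0, 0,-0.8,0.3,0,0, 0,-0.8,1,0,0, 0,-0.8,1,0,0, 0,-0.8,1,0,0, 0,-0.8,1,0,0]'
python3 -m creep '[0,0,0.48,0.57,0, 0,0,0.48,0.57,0, 0,0,0.48,0.57,0, 0,0,0.48,0.57,0, 0,0,0.48,0.57,0]'
```

```text
clock: 6.23
eef_pos: [0.4838, -0.0361, 0.2009]
eef_rot: [[0.0, 0.014, 1.0], [0.001, 1.0, -0.014], [-1.0, 0.001, 0.0]]
ft_force: [-0.1, -0.8, 0.3]
gripper_width: 0.0006
clock: 6.65
eef_pos: [0.553, 0.0166, 0.2002]
eef_rot: [[-0.001, 0.019, 1.0], [-0.001, 1.0, -0.019], [-1.0, -0.001, -0.001]]
ft_force: [-0.4, -0.0, -0.2]
gripper_width: 0.0005
```

```bash
python3 -m creep '[0,0.3,0.02,-0.03,0, 0,0.6,0.02,-0.03,0, 0,0.6,0.02,-0.03,0, 0,0.6,0.02,-0.03,0]'; python3 c.py pics/s3.png
```

```text
clock: 6.98
eef_pos: [0.5482, 0.0188, 0.1284]
eef_rot: [[-0.003, 0.02, 1.0], [-0.001, 1.0, -0.02], [-1.0, -0.001, -0.003]]
ft_force: [0.1, -0.2, 0.6]
gripper_width: 0.0006
```

View pics/s3.png

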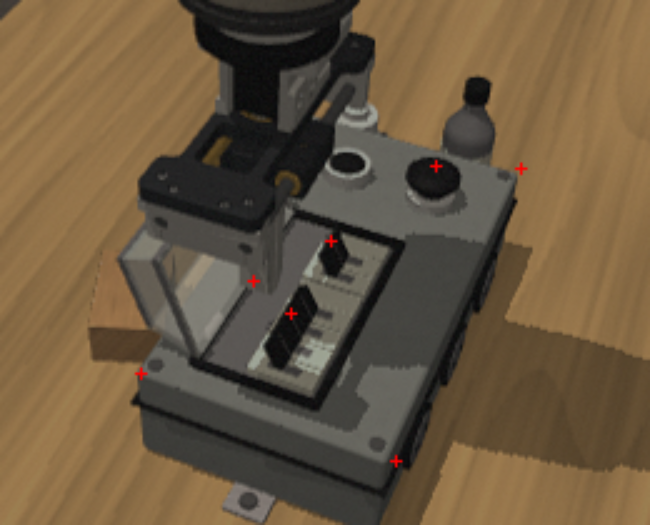

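The fingertips are at (262,285), behind the main handle, with hood and breaker both clear. Lowering, then pushing forward.

```bash
python3 -m creep '[0,0.12,0,0,0, 0,0.2,0,0,0, 0,0.22,0,0,0, 0,0.22,0,0,0, 0,0.22,0,0,0]'; python3 -m creep '[0,0,0,-0.05,0, 0,0,0,-0.1,0, 0,0,0,-0.15,0, 0,0,0,-0.2,0, 0,0,0,-0.23,0, 0,0,0,-0.23,0, 0,0,0,-0.23,0]'
```

```text
clock: 7.45
eef_pos: [0.55, 0.0203, 0.1031]
eef_rot: [[0.001, 0.018, 1.0], [0.0, 1.0, -0.018], [-1.0, 0.0, 0.001]]
ft_force: [-0.1, -0.3, 0.1]
gripper_width: 0.0003
clock: 8.03
eef_pos: [0.5236, 0.0211, 0.1033]
eef_rot: [[0.004, 0.018, 1.0], [0.0, 1.0, -0.018], [-1.0, 0.001, 0.004]]
ft_force: [10.2, -0.6, 2.7]
gripper_width: 0.0005
```

```bash
python3 -m creep '[0,0,0,-0.02,0, 0,0,0,-0.03,0, 0,0,0,-0.03,0, 0,0,0,-0.03,0]'
```

```text
clock: 8.37
eef_pos: [0.5227, 0.0212, 0.1041]
eef_rot: [[0.009, 0.018, 1.0], [0.001, 1.0, -0.018], [-1.0, 0.001, 0.009]]
ft_force: [22.4, -1.2, -1.4]
gripper_width: 0.0005
```

```bash
python3 -m creep '[0,0,0,-0.02,0, 0,0,0,-0.03,0, 0,0,0,-0.03,0, 0,0,0,-0.03,0]'
```

```text
clock: 8.7
eef_pos: [0.5217, 0.0213, 0.1051]
eef_rot: [[0.014, 0.018, 1.0], [0.001, 1.0, -0.018], [-1.0, 0.001, 0.014]]
ft_force: [33.2, -2.0, -1.7]
gripper_width: 0.0006
```

```bash
python3 -m creep '[0,0,0,0.15,0, 0,-0.3,0,0.2,0, 0,-0.8,0,0.2,0, 0,-0.85,0,0.2,0, 0,-0.85,0,0.2,0]'; python3 c.py pics/s4.png
```

```text
clock: 9.12
eef_pos: [0.5403, 0.0207, 0.209]
eef_rot: [[0.005, 0.018, 1.0], [0.002, 1.0, -0.018], [-1.0, 0.002, 0.005]]
ft_force: [1.5, -0.5, -0.7]
gripper_width: 0.0002
```

View pics/s4.png

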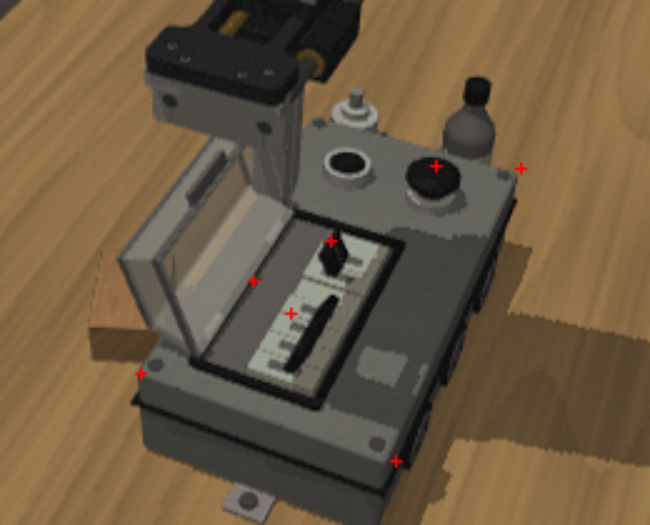

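```bash
python3 -m creep '[0,0,-0.3,0.95,0, 0,0,-0.3,0.95,0, 0,0,-0.3,0.95,0, 0,0,-0.3,0.95,0, 0,0,-0.3,0.95,0]'
cat > d.py <<'E'
from h import *
o=np.array([.516,-.0665]);t=np.radians(-.8);R=np.array([[np.cos(t),-np.sin(t)],[np.sin(t),np.cos(t)]])
for n in("side","top"):
    p=cams.capture(n)
    for l in("main_switch","breaker"):
        for d in finder.cut_out(p,l)[:1]:
            C=cloud(p,d["mask"]); C[:,:2]=(C[:,:2]-o)@R
            k=C[:,2]>np.percentile(C[:,2],70)
            print(n,l,round(d["p"],2),len(C),"top part",np.round(np.median(C[k],0),4))
    C=cloud(p); C[:,:2]=(C[:,:2]-o)@R
    k=(C[:,2]>.098)&(C[:,2]<.12)&(abs(C[:,0])<.03)
    for y in(.087,.013):
        q=C[k&(abs(C[:,1]-y)<.03)]; print(n,y,len(q),np.round(np.percentile(q,[5,50,95],axis=0),3).tolist() if len(q) else'')
E
python3 d.py
```

```text
clock: 9.58
eef_pos: [0.6518, -0.0183, 0.202]
eef_rot: [[-0.003, 0.019, 1.0], [-0.001, 1.0, -0.019], [-1.0, -0.001, -0.003]]
ft_force: [-0.6, -0.3, 0.1]
gripper_width: 0.0005
side breaker 0.56 157 top part [0.0106 0.015  0.1097]
side 0.087 172 [[-0.012, 0.062, 0.101], [-0.009, 0.09, 0.109], [-0.001, 0.116, 0.111]]
side 0.013 115 [[0.003, 0.001, 0.099], [0.008, 0.016, 0.106], [0.014, 0.027, 0.111]]
top 0.087 0 
top 0.013 0
```

```bash
cat > e.py <<'E'
from h import *
o=np.array([.516,-.0665]);t=np.radians(-.8);R=np.array([[np.cos(t),-np.sin(t)],[np.sin(t),np.cos(t)]])
p=cams.capture("side")
C=cloud(p); C[:,:2]=(C[:,:2]-o)@R
for y,w in((.087,.025),(.013,.009)):
    for z in np.arange(.094,.116,.003):
        q=C[(abs(C[:,2]-z)<.0015)&(abs(C[:,0])<.03)&(abs(C[:,1]-y)<w)]
        print(y,round(z,3),len(q),np.round(np.percentile(q[:,0],[5,50,95]),4) if len(q) else'')
g=cv2.resize(p["image"][200:290,300:390],None,fx=6,fy=6,interpolation=cv2.INTER_CUBIC)
R3=np.eye(3);R3[:2,:2]=R
for a,c in((0,(0,255,0)),(.47,(0,255,255)),(.94,(0,0,255))):
  l=.471-a
  for y in(.057,.117): 
    P=np.array([-.003+.026*np.sin(l),y,.088+.026*np.cos(l)]); u=(w2p(p,R3@P+[*o,0])[0]-[300,200])*6
    cv2.drawMarker(g,tuple(int(v) for v in u),c,0,12)
cv2.imwrite("pics/s5.png",g)
E
python3 e.py
```

```text
0.087 0.094 86 [-0.0197  0.0068  0.0212]
0.087 0.097 8 [-0.0003  0.0004  0.0007]
0.087 0.1 6 [-0.0017 -0.0009 -0.0003]
0.087 0.103 9 [-0.0029 -0.0022 -0.0015]
0.087 0.106 14 [-0.0125 -0.0045 -0.0034]
0.087 0.109 81 [-0.0123 -0.0096 -0.0056]
0.087 0.112 31 [-0.0116 -0.0082 -0.0067]
0.087 0.115 0 
0.013 0.094 26 [-0.0198 -0.0031  0.0016]
0.013 0.097 10 [0.0016 0.0025 0.0043]
0.013 0.1 8 [0.0026 0.0035 0.0052]
0.013 0.103 12 [0.004  0.0048 0.0061]
0.013 0.106 12 [0.0057 0.0069 0.0122]
0.013 0.109 24 [0.0072 0.0099 0.0146]
0.013 0.112 7 [0.009  0.0109 0.0123]
0.013 0.115 0
```

View pics/s5.png

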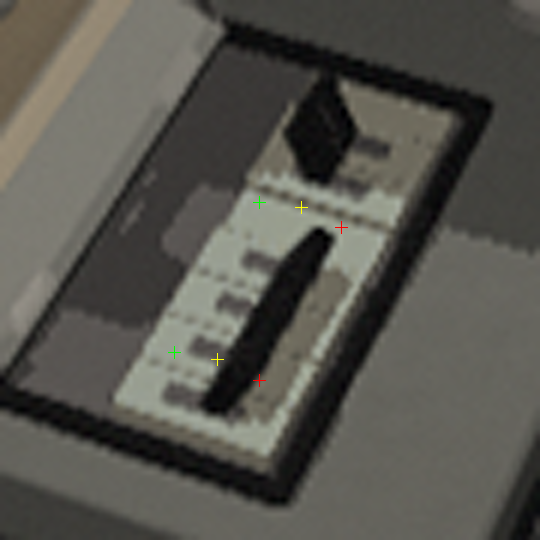

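The top slopes match: the breaker leans 26° to the rear and the main switch about 25° to the front, so it is fully off, as the 33 N at its stop also suggests. The box is about 4 mm further in x than I assumed. I'll lower behind the hood roof and push it forwards.

```bash
python3 -m creep '[0,0.25,0,0,0, 0,0.43,0,0,0, 0,0.43,0,0,0, 0,0.43,0,0,0]'; python3 -m creep '[0,0,0,-0.12,0, 0,-0.01,0,-0.24,0, 0,-0.03,0,-0.36,0, 0,-0.06,0,-0.44,0, 0,-0.08,0,-0.51,0, 0,-0.09,0,-0.58,0, 0,-0.09,0,-0.66,0, 0,-0.09,0,-0.66,0]'
```

```text
clock: 10.27
eef_pos: [0.6515, -0.0172, 0.1526]
eef_rot: [[-0.002, 0.018, 1.0], [-0.0, 1.0, -0.018], [-1.0, -0.0, -0.002]]
ft_force: [0.7, 0.3, 1.4]
gripper_width: 0.0002
clock: 10.93
eef_pos: [0.5715, -0.016, 0.1638]
eef_rot: [[-0.0, 0.018, 1.0], [0.0, 1.0, -0.018], [-1.0, 0.0, -0.0]]
ft_force: [0.5, 0.1, 0.8]
gripper_width: 0.0002
```

```bash
python3 c.py pics/s6.png
```

```text
(no output)
```

View pics/s6.png

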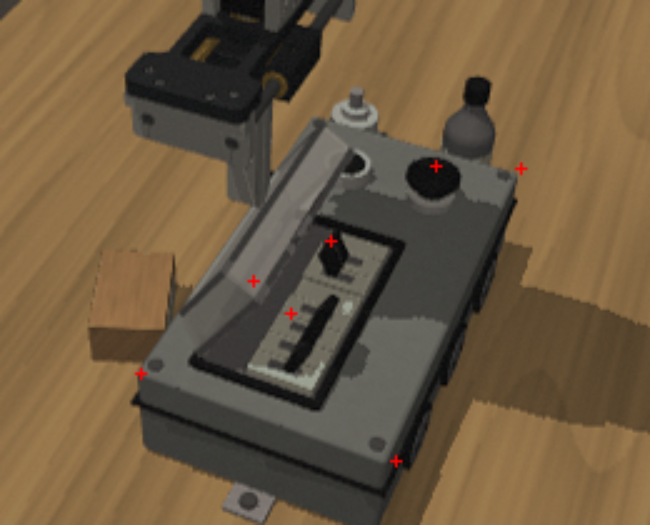

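The hood is swinging forward, and its roof is now tilted over the switches, around (270,230), with the fingertips behind it. I'll follow the arc down.

```bash
python3 -m creep '[0,0.01,0,-0.08,0, 0,0.03,0,-0.15,0, 0,0.07,0,-0.23,0, 0,0.1,0,-0.29,0, 0,0.15,0,-0.35,0, 0,0.2,0,-0.4,0, 0,0.26,0,-0.45,0, 0,0.31,0,-0.48,0, 0,0.31,0,-0.48,0]'
```

```text
clock: 11.73
eef_pos: [0.5139, -0.015, 0.1249]
eef_rot: [[-0.002, 0.018, 1.0], [-0.0, 1.0, -0.018], [-1.0, -0.0, -0.002]]
ft_force: [-1.0, -0.6, -0.2]
gripper_width: 0.0005
```

```bash
python3 -m creep '[0,0.02,0,0,0, 0,0.03,0,0,0, 0,0.04,0,0,0, 0,0.04,0,0,0]'
```

```text
clock: 12.07
eef_pos: [0.5156, -0.0149, 0.1214]
eef_rot: [[0.0, 0.018, 1.0], [-0.0, 1.0, -0.018], [-1.0, -0.0, 0.0]]
ft_force: [0.6, 0.6, -0.2]
gripper_width: 0.0008
```

```bash
python3 -m creep '[0,0.02,0,0,0, 0,0.03,0,0,0, 0,0.03,0,0,0]'; python3 c.py pics/s7.png
```

```text
clock: 12.32
eef_pos: [0.516, -0.015, 0.1204]
eef_rot: [[0.001, 0.018, 1.0], [0.002, 1.0, -0.018], [-1.0, 0.002, 0.001]]
ft_force: [-19.3, 0.4, 57.0]
gripper_width: 0.0006
```

View pics/s7.png

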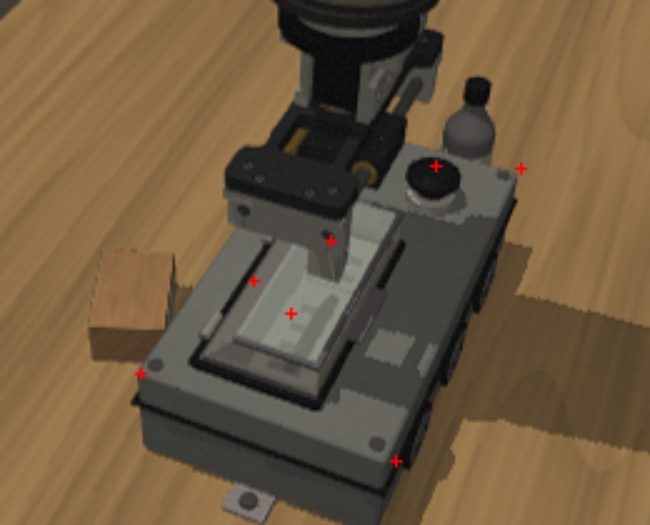

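The hood lies down on its frame. The tips stopped hard at z = 0.1204 (57 N), against 0.121 expected. I'll retreat upwards, clear of everything, and check.

```bash
python3 -m creep '[0,-0.2,0,0,0, 0,-0.5,0,0,0, 0,-0.8,0,0,0, 0,-0.9,0.5,-0.5,0, 0,-0.9,1,-0.5,0, 0,-0.9,1,-0.5,0, 0,-0.9,1,-0.5,0, 0,-0.9,1,-0.5,0, 0,-0.9,1,-0.5,0]'; python3 -m creep '[0,0,1,0,0, 0,0,1,0,0, 0,0,1,0,0, 0,0,1,0,0, 0,0,1,0,0]'
python3 - <<'E'
from h import *
o=np.array([.52,-.0665])
for n in("top","side"):
    p=cams.capture(n); C=cloud(p)
    q=C[(C[:,0]>.48)&(C[:,0]<.54)&(C[:,1]>-.08)&(C[:,1]<.05)&(C[:,2]<.2)&(C[:,2]>.105)]
    A=np.c_[q[:,:2],np.ones(len(q))]; print(n,len(q),np.percentile(q[:,2],[5,50,95]).round(4),"plane",np.linalg.lstsq(A,q[:,2],rcond=None)[0].round(3))
    for l in["stop_button","pliers","oil_bottle","pump","screw_box"]:
        for d in finder.cut_out(p,l)[:1]: print(l,np.round(np.percentile(cloud(p,d["mask"]),[5,50,95],axis=0),3).tolist())
    cv2.imwrite(f"pics/{n}8.png",p["image"])
a=cv2.imread('pics/top8.png')[150:350,230:550];b=cv2.imread('pics/side8.png')[120:420,220:480]
cv2.imwrite('pics/t8.png',np.hstack([cv2.resize(a,(480,300)),b]))
E
```

```text
clock: 13.12
eef_pos: [0.4576, 0.1067, 0.2261]
eef_rot: [[0.0, 0.016, 1.0], [0.0, 1.0, -0.016], [-1.0, 0.0, 0.0]]
ft_force: [-0.6, -1.1, -1.0]
gripper_width: 0.0007
clock: 13.53
eef_pos: [0.4601, 0.2267, 0.2253]
eef_rot: [[-0.0, 0.016, 1.0], [-0.001, 1.0, -0.016], [-1.0, -0.001, -0.0]]
ft_force: [0.8, -0.1, 0.5]
gripper_width: 0.0002
top 2754 [0.1191 0.1216 0.1241] plane [ 0.006 -0.005  0.118]
stop_button [[0.468, -0.173, 0.104], [0.483, -0.155, 0.113], [0.499, -0.14, 0.117]]
pliers [[0.435, 0.135, 0.002], [0.496, 0.179, 0.014], [0.575, 0.194, 0.017]]
oil_bottle [[0.463, -0.278, 0.02], [0.48, -0.262, 0.077], [0.498, -0.251, 0.116]]
pump [[0.564, -0.319, 0.001], [0.585, -0.294, 0.032], [0.611, -0.276, 0.053]]
screw_box [[0.633, -0.063, 0.013], [0.662, -0.027, 0.038], [0.692, 0.01, 0.041]]
side 41 [0.1181 0.1195 0.121 ] plane [-0.18   0.003  0.209]
stop_button [[0.424, -0.164, 0.102], [0.471, -0.149, 0.11], [0.475, 0.142, 0.348]]
pliers [[0.435, 0.142, 0.006], [0.5, 0.184, 0.012], [0.577, 0.198, 0.015]]
oil_bottle [[0.464, -0.271, 0.055], [0.48, -0.259, 0.077], [0.496, -0.249, 0.113]]
pump [[0.436, -0.059, 0.118], [0.494, -0.031, 0.121], [0.497, 0.206, 0.358]]
screw_box [[0.636, -0.059, 0.014], [0.663, -0.014, 0.036], [0.691, 0.018, 0.038]]
```

View pics/t8.png

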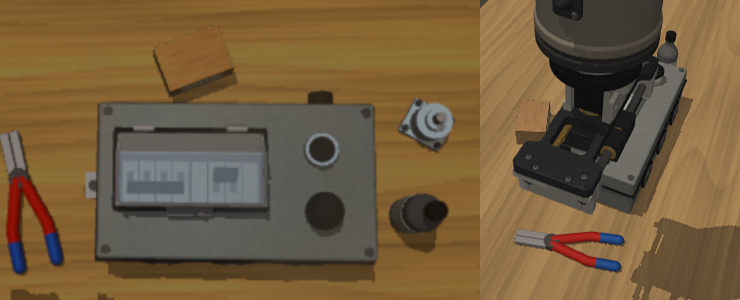

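The roof is level at z = 0.1216 (slope below 0.01). The main handle lies forward and the breaker is still back, and the objects have not moved. Handing in.

```bash
python3 -c "from workcell import *; finish_job()"
```

```text
the job is handed in; nothing more can be done
```

The supply box is shut down in the order asked, and I handed the job in at about 14 s of the 45 s allowed. No verdict is reported back.

- **Stop button:** I pressed it until it bottomed out. The wrist read about 68 N with the fingertips at z = 0.108 m; fully in is about 0.109 m. That is far more than the 8 N needed, but under the 120 N limit.
- **Main switch:** I pushed the handle to its front stop, reaching 33 N. The depth readings then showed it leaning about 25° to the front, close to the full 27°.
- **Hood:** I swung it over from behind and pressed it down onto its frame, reaching 57 N. The last check showed its roof level at 0.1216 m, against 0.121 m expected.
- **Left alone:** The start button was never touched. The breaker still leaned about 26° to the rear before the hood closed, and the last picture still shows it back. The pliers, bottle, pump and screw box read in the same places.

**Checks that disagreed:**
- My first estimate of the box position was about 4 mm short in x. I found this after pushing the switch and corrected it before moving the hood.
- One early network mask for the start button covered the whole box, so I ignored it.
- In the last side view the arm hid part of the scene, so its stop-button, pump and roof readings were unusable. The final stop-button, pump and roof readings come from the top view.

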